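# Slide the tray's cover home and latch it

### The job

Close the small-hardware compartment of the grey sorting tray without gripping or lifting anything: with a fingertip, slowly push the plywood cover board along its rails towards the latch end until you feel it drop into its notches and lie flat. Then push the latch by its peg all the way round until it points squarely across the cover. Leave the other things on the table where they are.

Things in the scene. Friction and masses are not known exactly. Their poses are not given: they have to be found in the camera images.
- tray: Grey sorting tray, fixed, 341 x 188 mm, walls 72 mm high. x: along the rails from the plain end to the latch end; y: to the left of that; z up. Origin at table height, mid-width, 160 mm from the outer face of the plain end wall, 181 mm from that of the latch end wall. Inside: x -150 to 145 mm, y -84 to 84, floor at height 8; a 6 mm divider, 44 mm high, crosses it at x = 0.
- rails (a point): Tray mid-line at the height of the rail tops (60 mm), tray x = 0, tray axes. An aluminium rail 34 mm wide runs along each long wall; between them the tray is open 100 mm wide down to its floor. Each rail has two notches 22 mm long, 9 mm deep: in its inner half centred at x = 107 mm, in its outer half at x = 23 mm.
- cover: Loose plywood board on the rails, 120 (x, along the rails) x 164 (y) x 10 mm, 0.17 to 0.29 kg. x as tray x. Origin: centre of the panel's underside, 67 mm above the table while sliding, 60 mm when home (top then 2 mm below the wall tops). Under it 4 feet 7 mm high, 16 mm long, at x 42, y +-57 and x -42, y +-73 mm. All four drop together. Starts 60 to 105 mm short of the notches.
- cover_rear (a point): Middle of the cover's rear edge (its x = -60 mm), the edge to push, at half its thickness (5 mm above the cover's origin). 50 to 95 mm are free between it and the plain end wall at the start: room for closed fingertips. The cover slides with about 1 to 4 N; pushed fast it may jump the notches.
- seat (a point): Where the cover's origin lies when home: tray x = 65 mm, y = 0, height 60 mm; fixed to the tray, axes as the tray's. The feet have 3 mm play each way in the notches; once they have dropped, a further push meets a firm stop. If pushed past the notches the cover could go 20 mm too far.
- latch (a joint): Turn latch on the 36 mm thick end wall; rad about a vertical axis, anticlockwise from above positive. 0: arm along the end wall, pointing to tray +y; 1.57: points to tray -x, square across the cover. Range -0.5 to 1.6, starts -0.4 to 0.1 (open). Friction about 1 N at the peg; stays where left. A bar 14 mm wide, its end 60 mm from the pivot.
- latch_peg (a point): Centre of the top of the latch's upright peg, 50 mm from the pivot: 12 mm thick, 32 mm tall above the arm, top at 115 mm height.
- latch_pivot (a point): Latch pivot, fixed to the tray at x = 163 mm, y = 0, height 73 mm: the arm's underside. The arm's top is at 83 mm. It passes 3 mm over the seated cover but is blocked by a cover that has not dropped.
- glue_stick: Bystander: white glue stick standing upright, 28 mm thick, 95 mm tall; stands close beside the tray. Origin at the centre of its underside. Leave it alone.
- tape_roll: Bystander: clear roll of tape lying flat, 68 mm across, 24 mm tall; stands close beside the tray. Origin at the centre of its underside. Leave it alone.
- stapler: Bystander: black stapler, 130 x 34 x 41 mm; stands close beside the tray. Origin at the centre of its underside. Leave it alone.
- marker: Bystander: yellow marker lying down, about 130 mm long, 16 mm tall. Origin at the centre of its underside. Leave it alone.
- screwdriver: Bystander: screwdriver lying down. Origin at the centre of its underside. Leave it alone.
- red_bin_a: Bystander: red open bin, 170 x 100 x 75 mm. Origin at the centre of its underside. Leave it alone.
- red_bin_b: Bystander: red open bin, 170 x 100 x 75 mm. Origin at the centre of its underside. Leave it alone.
- jar: Bystander: clear jar with a black lid, 60 mm across, 70 mm tall. Origin at the centre of its underside. Leave it alone.
There are look-alikes about, which are no part of the job. Of the things that look like the cover, the largest one is meant.

How it is judged:
By the outcome, as a careful person would: the job done as asked, in the order asked, and still so for the second after the job is handed in, with the robot touching nothing.
It also fails if it takes over 48 s, if anything falls off the work surface, if the arm or the gripper's body presses on something with over 40 N, if the wrist force passes 120 N, or if a joint passes its speed limit or range.

### The arm

A 6-joint arm with a two-finger parallel gripper is mounted at the origin on the work surface. World frame = base frame: x ahead of the robot, y to its left, z up, the work surface at z = 0. Lengths are in m, angles in rad, forces in N, time in s.
With the tool pointing down it reaches from about 0.225 to 0.875 m from the base axis. Payload 3.4 kg.
Tool frame: the origin (TCP) lies midway between the tips of the shut fingers; the grasp point (between the pads) lies 19 mm behind it; z points along the fingers, y is the line along which they close (so a half turn about z gives the same grasp; the last joint's range is limited). The gripper opens to 85 mm and grips with 20 to 120 N. Pads are 22 mm wide; open, the fingers measure 114 mm over their backs; the gripper's body (76 mm by 85 mm) begins 54 mm behind the grasp point. The pads swing forward as they close: fully open they stand 13 mm farther back than shut.
Start: joints at [-0.121, 0.276, 1.505, -0, 1.361, -0.121], TCP at [0.575, -0, 0.231] pointing down, gripper open.
Joint ranges: [-2.89, 2.89], [-0.75, 2.08], [0.22, 2.7], [-1.18, 4.32], [0.11, 2.71], [-2.7, 2.7]. Speed limits (rad/s): [2.57, 2.57, 3.14, 3.14, 3.14, 3.14].

### API

Orientations are given as a unit quaternion [w, x, y, z].
In Python, from rig import * gives the robot as it stands.
- The arm moves only by the tool apply_moves, never from a script. Its argument "steps" is one flat list of numbers, 4 for each row, row after row: the shift along the world's x, y, z in cm, then the turn about the world's z in degrees. A call has 1 to 8 rows; each row is the pose to reach, as a shift and turn from the pose commanded when the call began; what a row does not reach only later rows make up. A row lasts 1/12 s, in which the tool goes at most 41.7 mm and 7.16 degrees, less where a joint would pass 70% of its speed; a pose out of reach is approached as far as the arm can. A call with a gripper value outside its range is refused whole. "jaw" is the closure in counts, from 0 (fully open) to 255 (shut), set as the call begins (left out, the last holds). The fingers move at their own pace and stop on an object; "newtons" is the grip in N (left out, the last holds). Time passes only in rows, so rows that repeat a pose let the fingers close. It gives the time, the measured TCP pose, the force, the opening and the grip force at its end, in the units of the state.
- get_state(): the state, without advancing time (a new reading comes with each control period).
- get_image(name): name is "scene" or "side" or "wrist"; returns the picture (384x512x3 uint8, red, green, blue); there is no depth.
- calibration(name): a dict with "fx", "fy", "cx", "cy" (pixels), "xyz" and "rotation" of the camera in the world. Camera axes: x right, y up, looking along -z (the intrinsics and any distortion apply to the point x, -y, -z); pixel columns grow to the right and rows downward; lengths in m; the calibration is good to about 2 mm. A picture is of the moment at which its call begins: read the wrist's pose just before it. calibration takes no time and is no camera call; for the wrist camera it gives the pose at the moment of the call.
- sign_off(): hands the job in; it is judged then, once.
The state is a dict: "clock": time; "qpos": joint angles; "qd": joint speeds; "effort": joint torques, N m; "position": TCP position; "ee_rot": TCP orientation; "contact_force": force on the tool from outside, world axes, zero at the start; "moment": the same for the moment, N m; "width": finger opening in m; "gripper_force": force on a finger pad.
Only numpy, scipy, OpenCV 4.12 (cv2) and the standard library are available. Lean on these libraries where they do the work, as an engineer would, in place of code of your own. Each camera call takes 0.05 s, during which the arm holds its last target. There are 200 camera calls.

## Working session

There is one attempt and no reset: what is moved stays moved. The work goes in short steps, Python scripts to look and compute and a tool call to move; the robot and the scene stay as the last step left them, time stands still between calls to the robot, and variables do not carry over. Pictures are saved under pics/ and viewed, at most 10 in all, crops included, and the job is handed in when it is done.

Besides the shell and the picture viewer there is one more tool, called by a JSON object that holds its "api" and its "payload", one argument or row to a line. apply_moves: Moves the arm, as the interface text tells. Its arguments: {"type":"object","properties":{"steps":{"type":"array","items":{"type":"number"}},"jaw":{"type":"number"},"newtons":{"type":"number"}},"required":["steps"]}

```bash
mkdir -p pics
cat > h.py <<'E'
from rig import *
import numpy as np, cv2
def snap(n,f):
    im=get_image(n); cv2.imwrite('pics/'+f,cv2.cvtColor(im,cv2.COLOR_RGB2BGR)); return im
def ray(c,uv,z):
    d=np.array([(uv[0]-c['cx'])/c['fx'],-(uv[1]-c['cy'])/c['fy'],-1.]); R=np.array(c['rotation']); 
    if R.shape!=(3,3):
        from scipy.spatial.transform import Rotation as S; R=S.from_quat([R[1],R[2],R[3],R[0]]).as_matrix()
    d=R@d; o=np.array(c['xyz']); return o+d*(z-o[2])/d[2]
E
python3 - <<'E'
from h import *
s=get_state();print(s['clock'],s['position'],s['ee_rot'])
for n in ['scene','side','wrist']:
    print(n,calibration(n)); snap(n,n+'0.png')
E
```

```text
0.0 [5.74467764e-01 5.79387177e-05 2.30450019e-01] [-7.18248629e-04  7.07110433e-01  7.07102548e-01 -5.54037432e-04]
scene {'fx': 453.80968346627964, 'fy': 453.80968346627964, 'cx': 250.8705639926514, 'cy': 195.99227020686882, 'xyz': array([ 0.86969625, -0.66580276,  1.10838972]), 'rotation': array([0.91623779, 0.29955092, 0.08026212, 0.25364455])}
side {'fx': 381.5992819687241, 'fy': 381.5992819687241, 'cx': 263.68628278254295, 'cy': 188.48960913340522, 'xyz': array([0.38915863, 0.92601326, 0.67205012]), 'rotation': array([-0.06500387, -0.02366001,  0.48767587,  0.87027981])}
wrist {'fx': 310.5744094502714, 'fy': 310.5744094502714, 'cx': 256.3908166263612, 'cy': 189.4260519120977, 'xyz': array([0.57458479, 0.07848921, 0.37424745]), 'rotation': array([ 9.87669666e-01, -1.56550262e-01,  7.96376308e-04,  1.10841197e-04])}
```

View pics/scene0.png

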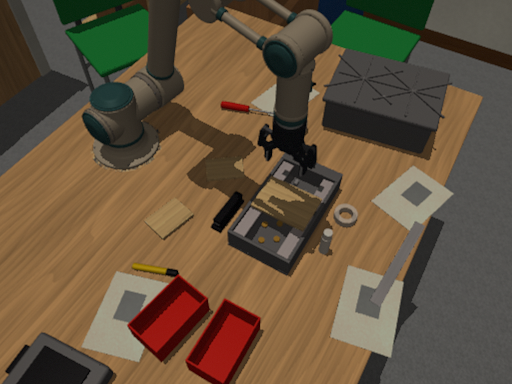

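View pics/side0.png

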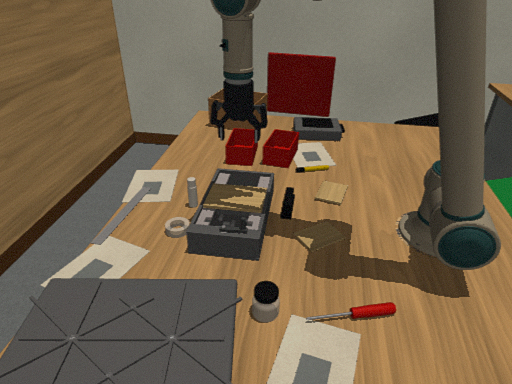

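The tray sits in front of the arm, at about (285,210) in the scene view and (235,215) in the side view. Next I'll enlarge both.

Run:
```python
import cv2,numpy as np
a=cv2.imread('pics/scene0.png')[140:280,215:365]; b=cv2.imread('pics/side0.png')[160:265,180:285]
a=cv2.resize(a,(600,560),interpolation=cv2.INTER_CUBIC); b=cv2.resize(b,(600,600),interpolation=cv2.INTER_CUBIC)
cv2.imwrite('pics/ca.png',np.clip(a*1.5,0,255).astype('uint8'));cv2.imwrite('pics/cb.png',np.clip(b*1.5,0,255).astype('uint8'))
```

```text
(no output)
```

View pics/ca.png

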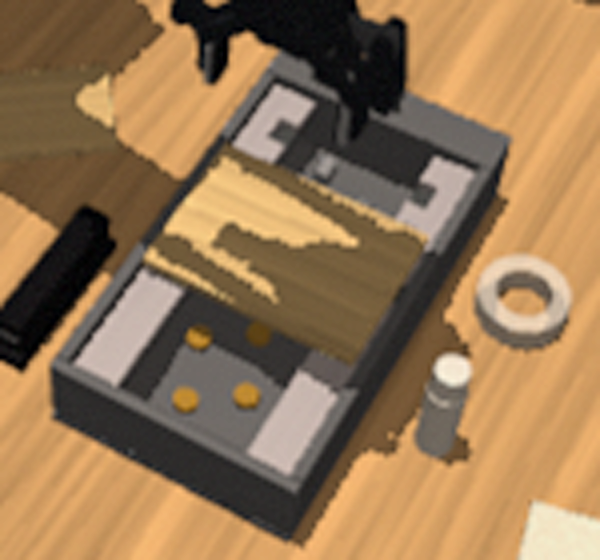

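View pics/cb.png

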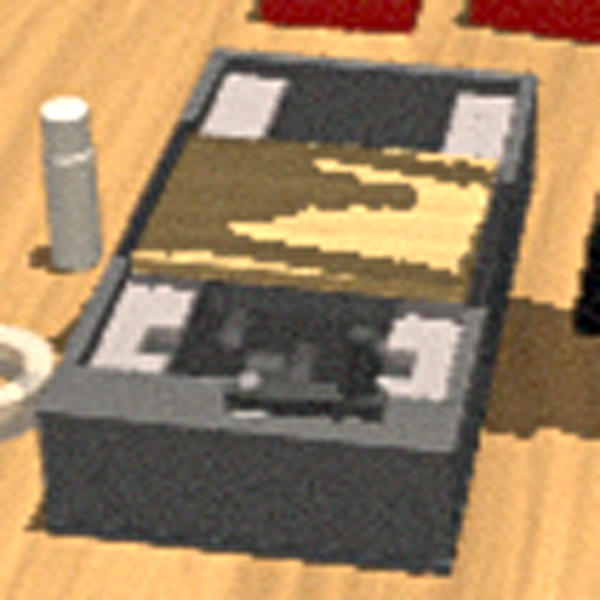

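Run:
```python
from h import *
from scipy.optimize import least_squares
# pixel corners of wall tops: plain(+y),plain(-y),latch(-y),latch(+y) ; tray +y = world -x
T=np.array([[-160,94],[-160,-94],[181,-94],[181,94]])/1e3
obs={'scene':[(228.75,232.5),(289.25,261.25),(342,174.5),(283.75,154.5)],'side':[(274,173.1),(217.6,169.1),(186.1,231.4),(260.5,238.8)]}
P=[];Q=[]
for n in obs:
    c=calibration(n)
    for t,o in zip(T,obs[n]): P.append(ray(c,o,.072)[:2]);Q.append(t); print(n,t,P[-1])
P=np.array(P);Q=np.array(Q)
f=lambda p:(Q@np.array([[np.cos(p[2]),np.sin(p[2])],[-np.sin(p[2]),np.cos(p[2])]])+p[:2]-P).ravel()
r=least_squares(f,[.6,0,1.5],loss='soft_l1',f_scale=.004);x=r.x;print('tray',x,np.degrees(x[2]));print(f(x).reshape(-1,2).round(4))
R=np.array([[np.cos(x[2]),-np.sin(x[2])],[np.sin(x[2]),np.cos(x[2])]])
tr=lambda p:R.T@(p-x[:2])
s=calibration('scene');d=calibration('side')
pa=lambda u:(215+u[0]/4,140+u[1]/4); pb=lambda u:(180+u[0]/5.714,160+u[1]/5.714)
for u in [(145,258),(350,362),(222,152),(425,240)]: print('cover sc',tr(ray(s,pa(u),.077)[:2]))
for u in [(195,138),(500,157)]: print('cover rear sd',tr(ray(d,pb(u),.077)[:2]))
for u in [(385,405),(228,398)]: print('latch arm',tr(ray(d,pb(u),.083)[:2]))
```

```text
scene [-0.16   0.094] [ 0.49727401 -0.14775169]
scene [-0.16  -0.094] [ 0.67623502 -0.14055211]
scene [ 0.181 -0.094] [0.67487682 0.19120675]
scene [0.181 0.094] [0.49147684 0.17143798]
side [-0.16   0.094] [ 0.48925143 -0.14345698]
side [-0.16  -0.094] [ 0.67359787 -0.13765934]
side [ 0.181 -0.094] [0.6738433  0.19459836]
side [0.181 0.094] [0.4844706  0.19299548]
tray [0.58220886 0.01375886 1.58111495] 90.59121350420618
[[-0.0074  0.0005]
 [ 0.0016 -0.0047]
 [-0.0005  0.0045]
 [-0.0051  0.0223]
 [ 0.0006 -0.0037]
 [ 0.0043 -0.0076]
 [ 0.0005  0.0011]
 [ 0.0019  0.0008]]
cover sc [-0.0543227   0.07905337]
cover sc [-0.05820226 -0.0814618 ]
cover sc [0.05502401 0.07820219]
cover sc [ 0.05828223 -0.08206462]
cover rear sd [-0.04942644 -0.07634369]
cover rear sd [-0.05643405  0.08518036]
latch arm [0.16790128 0.06099901]
latch arm [ 0.17359927 -0.00758828]
```

View pics/wrist0.png

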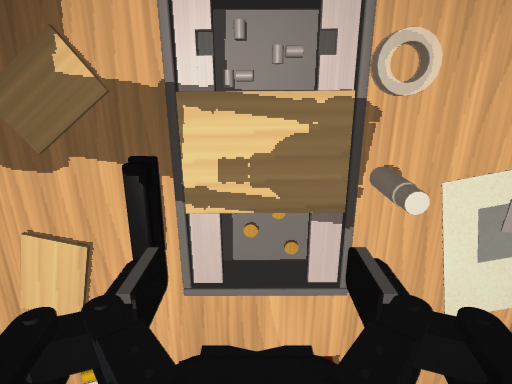

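The wrist view shows the plain end wall's outer edge at row ~294 (columns 184 to 347). The cover's rear edge is at row ~213, running from (187,213) to (344,213), and its front edge is at row 91.

Run:
```python
from h import *
c=calibration('wrist')
for n,u,z in [('plainL',(184,294),.072),('plainR',(347,294),.072),('inL',(191,289),.072),('rearL',(187,213),.077),('rearR',(344,213),.077),('frontL',(178,91),.077),('frontR',(355,91),.077),('wallLtop',(160,0),.072),('wallRtop',(375,0),.072),('notchR',(328,29),.06),('notchR2',(328,54),.06),('notchL',(204,29),.06)]: print(n,ray(c,u,z).round(4))
```

```text
plainL [ 0.491  -0.1463  0.072 ]
plainR [ 0.6783 -0.1462  0.072 ]
inL [ 0.4995 -0.1396  0.072 ]
rearL [ 0.5026 -0.0438  0.077 ]
rearR [ 0.6646 -0.0438  0.077 ]
frontL [0.5027 0.0762 0.077 ]
frontR [0.6642 0.0762 0.077 ]
wallLtop [0.4918 0.1503 0.072 ]
wallRtop [0.6755 0.1503 0.072 ]
notchR [0.6394 0.13   0.06  ]
notchR2 [0.6409 0.109  0.06  ]
notchL [0.5265 0.13   0.06  ]
```

{"api": "apply_moves", "payload": {
  "steps": [0.9,-3.7,0,0,0.9,-7.5,0,0,0.9,-7.5,-3.5,0,0.9,-7.5,-7,0,0.9,-7.5,-10.5,0,0.9,-7.5,-14,0,0.9,-7.5,-17.4,0,0.9,-7.5,-17.4,0],
  "jaw": 255,
  "newtons": 40
}}

```text
clock: 0.82
position: [0.5784, -0.0738, 0.0507]
ee_rot: [-0.006, 0.707, 0.707, -0.004]
contact_force: [-1.6, 0.8, 0.4]
width: -0.0001
gripper_force: 0.0
```

{"api": "apply_moves", "payload": {
  "steps": [0,0,0.3,0,0,0,0.3,0,0,0,0.3,0]
}}

```text
clock: 1.07
position: [0.5863, -0.0755, 0.0631]
ee_rot: [0.002, 0.707, 0.707, 0.001]
contact_force: [-0.8, 0.3, 1.0]
width: 0.0001
gripper_force: 0.0
```

Run:
```python
from h import *
s=get_state();print(s['clock'],s['position'],s['ee_rot'],s['contact_force'])
snap('wrist','w1.png')
```

```text
1.0667 [ 0.58632405 -0.07551608  0.06314634] [0.00240644 0.7070616  0.70714638 0.00144954] [-0.75494285  0.28703677  0.9542708 ]
```

View pics/w1.png

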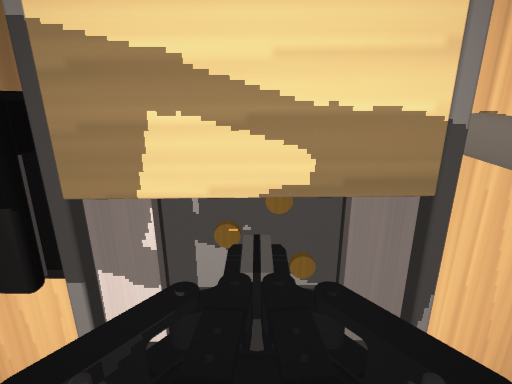

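{"api": "apply_moves", "payload": {
  "steps": [-0.1,0.4,-0.3,0,-0.1,0.8,-0.4,0,-0.1,1.2,-0.4,0,-0.1,1.5,-0.4,0,-0.1,1.8,-0.4,0,-0.1,2.1,-0.4,0,-0.1,2.4,-0.4,0,-0.1,2.7,-0.4,0]
}}

```text
clock: 1.78
position: [0.5832, -0.0482, 0.0564]
ee_rot: [0.001, 0.707, 0.707, -0.0]
contact_force: [1.1, -2.3, 0.8]
width: 0.0002
gripper_force: 1.0
```

{"api": "apply_moves", "payload": {
  "steps": [0,0.3,0,0,0,0.6,0,0,0,0.9,0,0,0,1.2,0,0,0,1.5,0,0,0,1.8,0,0,0,2.1,0,0,0,2.4,0,0]
}}

```text
clock: 2.45
position: [0.5831, -0.0238, 0.0564]
ee_rot: [0.0, 0.707, 0.707, 0.0]
contact_force: [-0.3, -3.0, 1.3]
width: 0.0002
gripper_force: 1.2
```

{"api": "apply_moves", "payload": {
  "steps": [0,0.3,0,0,0,0.6,0,0,0,0.9,0,0,0,1.2,0,0,0,1.5,0,0,0,1.8,0,0,0,2.0,0,0,0,2.2,0,0]
}}

```text
clock: 3.12
position: [0.583, -0.0018, 0.0564]
ee_rot: [0.0, 0.707, 0.707, 0.0]
contact_force: [0.6, -3.2, 1.6]
width: 0.0002
gripper_force: 1.3
```

{"api": "apply_moves", "payload": {
  "steps": [0,0.1,0,0,0,0.2,0,0,0,0.3,0,0,0,0.4,0,0,0,0.5,0,0,0,0.6,0,0,0,0.7,0,0,0,0.8,0,0]
}}

```text
clock: 3.78
position: [0.5828, 0.0063, 0.0561]
ee_rot: [-0.0, 0.707, 0.707, -0.0]
contact_force: [0.1, -1.8, 0.4]
width: -0.0
gripper_force: 0.8
```

{"api": "apply_moves", "payload": {
  "steps": [0,0.1,0,0,0,0.2,0,0,0,0.3,0,0,0,0.4,0,0]
}}

```text
clock: 4.12
position: [0.583, 0.0101, 0.0562]
ee_rot: [0.0, 0.707, 0.707, -0.0]
contact_force: [0.6, -1.3, -0.8]
width: 0.0004
gripper_force: 0.9
```

{"api": "apply_moves", "payload": {
  "steps": [0,0.1,0,0,0,0.2,0,0]
}}

```text
clock: 4.28
position: [0.5831, 0.0104, 0.0562]
ee_rot: [0.001, 0.707, 0.708, -0.001]
contact_force: [-0.6, -9.3, -2.3]
width: 0.0002
gripper_force: 4.4
```

Run:
```python
from h import *
s=get_state();print(s['clock'],s['position'],s['contact_force'])
im=snap('wrist','w2.png'); a=snap('side','s2.png')[170:260,180:280]
b=np.clip(cv2.resize(a,(480,432),interpolation=cv2.INTER_CUBIC)*1.5,0,255).astype('uint8')
w=cv2.resize(im,(320,240)); o=np.zeros((432,800,3),'uint8'); o[:,:480]=b; o[:240,480:]=w
cv2.imwrite('pics/c2.png',o[...,::-1])
```

```text
4.2833 [0.58308672 0.010371   0.05621849] [-0.59817997 -9.28534494 -2.29902832]
```

View pics/c2.png

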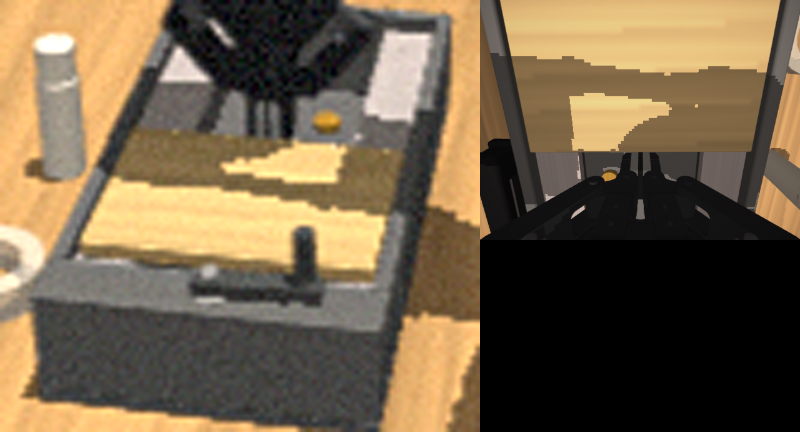

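The board reached a firm stop (9 N) at the expected place and now lies below the wall tops. The latch peg's top is at crop (305,232), which is side pixel (243.5,218.3).

Run:
```python
from h import *
d=calibration('side'); pv=np.array([.5838,.1768])
for u,z in [((305,230),.115),((305,283),.083)]:
    p=ray(d,(180+u[0]/4.8,170+u[1]/4.8),z)[:2]; v=pv-p; print(p,np.hypot(*v),np.arctan2(v[1],v[0]))
print('knob',ray(d,(180+208/4.8,170+275/4.8),.09))
w=calibration('wrist');
for u in [(82,243),(434,243)]: print([ray(w,u,z)[:2].round(4) for z in (.07,.077)])
for th in np.r_[-.2:1.61:.2,1.57,1.6]:
    pg=pv-.05*np.array([np.cos(th),np.sin(th)]); print(round(th,2),pg.round(4),(pg-.017*np.array([np.sin(th),-np.cos(th)])).round(4))
```

```text
[0.53068622 0.17196251] 0.05333361550130453 0.09082734869173961
[0.53031817 0.17492234] 0.05351478395719687 0.035094028109413984
knob [0.57946147 0.18548009 0.09      ]
[array([0.5016, 0.0202]), array([0.506, 0.024])]
[array([0.6657, 0.0204]), array([0.6612, 0.0241])]
-0.2 [0.5348 0.1867] [0.5382 0.2034]
0.0 [0.5338 0.1768] [0.5338 0.1938]
0.2 [0.5348 0.1669] [0.5314 0.1835]
0.4 [0.5377 0.1573] [0.5311 0.173 ]
0.6 [0.5425 0.1486] [0.5329 0.1626]
0.8 [0.549  0.1409] [0.5368 0.1528]
1.0 [0.5568 0.1347] [0.5425 0.1439]
1.2 [0.5657 0.1302] [0.5498 0.1364]
1.4 [0.5753 0.1275] [0.5585 0.1304]
1.6 [0.5853 0.1268] [0.5683 0.1263]
1.57 [0.5838 0.1268] [0.5668 0.1268]
1.6 [0.5853 0.1268] [0.5683 0.1263]
```

{"api": "apply_moves", "payload": {
  "steps": [0,-1.5,0,0,0,-2,1.5,0,0,-2,5,0,-0.5,-1,8.5,0,-2,2,11,0,-3,5.5,11,0,-4,9,11,0,-5,13,11,0]
}}

```text
clock: 5.05
position: [0.5326, 0.1432, 0.1675]
ee_rot: [0.0, 0.708, 0.706, 0.001]
contact_force: [0.9, 0.1, 0.4]
width: 0.0004
gripper_force: 0.0
```

{"api": "apply_moves", "payload": {
  "steps": [-0.1,3.5,0,0,-0.1,7,0,0,-0.1,7,0,0,-0.1,7,-2.5,0,-0.1,7,-5,0,-0.1,7,-7,0,-0.1,7,-7.3,0,-0.1,7,-7.3,0]
}}

```text
clock: 5.72
position: [0.5309, 0.2118, 0.0922]
ee_rot: [-0.001, 0.707, 0.707, -0.001]
contact_force: [-0.4, -0.4, 0.6]
width: 0.0001
gripper_force: 0.0
```

{"api": "apply_moves", "payload": {
  "steps": [0,-1,0,0,0,-1.8,0,4,0,-2.3,0,7,0,-2.85,0,11,-0.1,-3.4,0,17,-0.1,-3.9,0,23,0,-4.4,0,28.5,0.1,-4.9,0,34]
}}

```text
clock: 6.38
position: [0.5339, 0.1625, 0.0953]
ee_rot: [0.001, 0.468, 0.884, 0.001]
contact_force: [-0.9, 1.3, -0.7]
width: -0.0002
gripper_force: 0.6
```

{"api": "apply_moves", "payload": {
  "steps": [0.2,-0.5,-0.2,6,0.4,-1,-0.2,12,0.65,-1.5,-0.2,17,0.95,-1.9,-0.2,23,1.3,-2.3,-0.2,29,1.7,-2.65,-0.2,34.5,2.1,-3,-0.2,40,2.55,-3.25,-0.2,46]
}}

```text
clock: 7.05
position: [0.5592, 0.1298, 0.0933]
ee_rot: [0.001, 0.085, 0.996, 0.0]
contact_force: [-1.2, -0.1, 0.5]
width: -0.0002
gripper_force: 0.6
```

{"api": "apply_moves", "payload": {
  "steps": [0.4,-0.2,0,5,0.7,-0.3,0,9,0.8,-0.35,0,10,0.8,-0.35,0,10]
}}

```text
clock: 7.38
position: [0.5674, 0.1263, 0.0928]
ee_rot: [0.001, 0.001, 1.0, 0.0]
contact_force: [-0.5, 0.8, 0.0]
width: -0.0003
gripper_force: 0.1
```

{"api": "apply_moves", "payload": {
  "steps": [0.1,0,0,0,0.15,0,0,0,0.15,0,0,0]
}}

```text
clock: 7.63
position: [0.5674, 0.1267, 0.0916]
ee_rot: [-0.0, 0.0, 1.0, -0.0]
contact_force: [-2.0, -0.7, 2.1]
width: 0.0005
gripper_force: 1.4
```

{"api": "apply_moves", "payload": {
  "steps": [0.1,0,0,0,0.15,0,0,0,0.15,0,0,0]
}}

```text
clock: 7.88
position: [0.5675, 0.1267, 0.0913]
ee_rot: [-0.002, -0.0, 1.0, -0.0]
contact_force: [-6.2, 0.1, 5.0]
width: -0.0
gripper_force: 3.0
```

{"api": "apply_moves", "payload": {
  "steps": [-1,0,0,0,-2.5,0,0,0,-2.5,0,3,0,-2.5,0,7,0,-3.5,-2,10,0,-5,-5,11,0,-7,-8,11,0,-7,-8,11,0]
}}

```text
clock: 8.55
position: [0.4969, 0.0434, 0.2024]
ee_rot: [0.0, 0.001, 1.0, -0.002]
contact_force: [-1.4, 0.6, -0.5]
width: 0.0002
gripper_force: 0.0
```

Run:
```python
from h import *
s=get_state();print(s['clock'],s['position'],s['contact_force'])
a=snap('side','s3.png')[165:260,175:285]; b=snap('scene','sc3.png')[140:280,215:365]
f=lambda i,w,h:np.clip(cv2.resize(i,(w,h),interpolation=cv2.INTER_CUBIC)*1.5,0,255).astype('uint8')
o=np.hstack([f(a,440,380),f(b,360,380)]); cv2.imwrite('pics/c3.png',o[...,::-1])
```

```text
8.55 [0.49691496 0.04335988 0.2024466 ] [-1.44688294  0.64481146 -0.48431543]
```

View pics/c3.png

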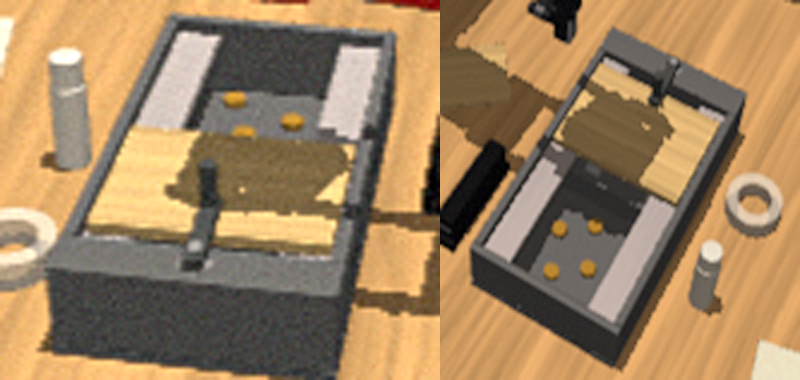

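The cover lies seated, and the latch points squarely across it, with its peg at crop (207,170). The glue stick, tape roll and stapler, the only bystanders in these crops, have not moved.

```bash
python3 -c "
from rig import *
print(sign_off())"
```

```text
the job is handed in; nothing more can be done
None
```

The cover is seated flat in its notches, the latch was pushed round to its stop squarely across it, and the job was handed in at about 8.6 s with the arm clear; I touched nothing else.

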